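# Load a terminal strip under the bar of the hold-down fixture

## Task

Pick up the white terminal strip and slide it lengthwise, screws up, into the low slot under the fixed bar of the steel hold-down fixture, from the open front, until its leading end is fully home at the back stop. Leave it lying flat and straight in the slot, with its rear end still sticking out in front of the bar.

Things in the scene. Friction and masses are not known exactly. Their poses are not given: they have to be found in the camera images.
- strip_mid (a point): Centre (half-way up) of the white plastic terminal strip: a narrow bar 72 mm long, 18 wide, 17 high, 30 g, with a row of six screw blocks on top. Its y axis runs along it, x across, z up. It lies flat on the table, blocks up; either end may lead. Grip it across its width on the trailing half: when it is fully home, its rear 44 mm stick out in front of the bar.
- fixture: Low steel hold-down fixture, fixed on the table. Origin on the table under the middle of a fully seated strip; x points along the slot, from the open front inward, y left, z up. Base plate 5 mm thick, from x = -90 to +50 mm, y = -55 to +55 mm. Back stop: face at x = +36 mm. In front of x = +8 mm the plate is bare, 3 mm screw heads at its front corners, and open to the sides.
- bar_mid (a point): Middle of the underside of the fixed bar across the slot, at x = +19 mm, 33 mm above the table; axes as the fixture's. The bar is 22 mm deep (x = +8 to +30 mm) and 12 mm thick (screw heads to 49.5 mm above the table). The slot below is 28 mm high above the base plate and 42 mm wide (y = -21 to +21 mm), between two side cheeks from x = +8 to +44 mm.
- seat (a point): Where the strip's centre lies when it is fully home: above the fixture's origin, 13.5 mm above the table (5 mm base plate and half the strip's height). Axes as the fixture's: x into the slot, z up.
Mind the look-alikes: they are no part of the job. What is shaped like the part that bears strip_mid but green is not meant.

How it is judged:
At the end, for the whole second after the job is handed in: The terminal strip lies at rest, screws up and flat on the base plate (within 7 degrees and 4 mm), its leading end under the bar and no more than 12 mm short of the back stop, its middle within 15 mm of the slot's centre line, and its length along the slot within 12 degrees (x of strip_mid in the frame of seat between -0.012 and 0.008 m and y of strip_mid in the frame of seat between -0.015 and 0.015 m and z of strip_mid in the frame of seat between -0.004 and 0.004 m and angle between the y axis of strip_mid and the x axis of seat, either way round below 0.21 rad and angle between strip_mid's own z axis and vertical below 0.12 rad and linear speed of strip below 0.02 m/s); the robot touches nothing.
It also fails if it takes over 38 s, if anything falls off the work surface, if the arm or the gripper's body presses on something with over 40 N, if the wrist force passes 120 N, or if a joint passes its speed limit or range.

## Robot

A 6-joint arm with a two-finger parallel gripper is mounted at the origin on a cart in front of the work surface, level with it; the furniture and walls round the work are solid. World frame = base frame: x ahead of the robot, y to its left, z up, the work surface at z = 0. Lengths are in m, angles in rad, forces in N, time in s.
With the tool pointing down it reaches from about 0.325 to 0.925 m from the base axis. Payload 3.1 kg.
Tool frame: the origin (TCP) lies between the finger pads; the fingertips stand 22 mm ahead of it and the grasp point (between the pads) lies 3 mm ahead of it; y points along the fingers, x is the direction in which the jaws open and shut, and the axes are right-handed (so a half turn about y gives the same grasp; the last joint's range is limited). The gripper opens to 85 mm and grips with 20 to 120 N. Pads are 22 mm wide; open, the fingers measure 114 mm over their backs; the gripper's body (76 mm by 85 mm) begins 54 mm behind the grasp point. The pads swing forward as they close: fully open they stand 13 mm farther back than shut.
Start: joints at [-1.384, 0.217, 1.613, -0, 1.311, -0.112], TCP at [0.184, -0.597, 0.253] pointing down, gripper open.
Joint ranges: [-2.75, 2.75], [-0.78, 2.1], [0.31, 2.55], [-1.13, 4.27], [0.13, 2.63], [-2.58, 2.58]. Speed limits (rad/s): [2.79, 2.79, 3.14, 3.14, 3.14, 3.14].

## Interface

Orientations are given as a unit quaternion [w, x, y, z].
In Python, from workcell import env, optics gives the robot as it stands.
- The arm moves only by the tool servo_tool, never from a script. Its argument "series" is a list that holds one entry, the list of rows, each a list of 7 numbers: the shift along the tool's x, y, z in cm, then the turn, a rotation vector about the tool's x, y, z in degrees, then the closure, from 0 (fully open) to 1 (shut). A call has 1 to 8 rows; each row is the pose to reach, as a shift and turn from the pose measured when the call began, along the tool's axes at that moment; what a row does not reach only later rows make up. A row lasts 1/12 s, in which the tool goes at most 41.7 mm and 7.16 degrees, less where a joint would pass 70% of its speed; a pose out of reach is approached as far as the arm can. A call with a gripper value outside its range is refused whole. The fingers move at their own pace and stop on an object; the grip force is fixed at half the most. Time passes only in rows, so rows that repeat a pose let the fingers close. It gives the time, the measured TCP pose, the force and the opening at its end, in the units of the state.
- env.get_obs(): the state, without advancing time (a new reading comes with each control period).
- optics.snapshot(name): name is "side" or "top"; returns a dict with "frame" (480x640x3 uint8, red, green, blue), "vertical_fov" (degrees; the focal length in pixels is half the picture's height over the tangent of half this angle, whatever the lens; pixels are square), "cx", "cy" (the principal point, pixels), "dist" ([k1, k2, p1, p2, k3] as OpenCV has them; the pictures are not rectified), "cam_to_world" (4x4, takes a point from camera to world coordinates). Camera axes: x right, y down, z forward; pixel columns grow to the right and rows downward; lengths in m; the calibration is good to about 2 mm. A picture is of the moment at which its call begins. There is no depth.
- env.close_job(): hands the job in, once; it reports no verdict.
The state is a dict: "time_s": time; "q": joint angles; "joint_velocities": joint speeds; "joint_torque": joint torques, N m; "tcp_pos": TCP position; "eef_rot": TCP orientation; "ft_force": force on the tool from outside, world axes, zero at the start; "moment": the same for the moment, N m; "grip_width": finger opening in m.
Only numpy, scipy, OpenCV 4.12 (cv2) and the standard library are available. Lean on these libraries where they do the work, as an engineer would, in place of code of your own. Each camera call takes 0.05 s, during which the arm holds its last target.

## Working session

There is one attempt and no reset: what is moved stays moved. The work goes in short steps, Python scripts to look and compute and a tool call to move; the robot and the scene stay as the last step left them, time stands still between calls to the robot, and variables do not carry over. Pictures are saved under pics/ and viewed, and the job is handed in when it is done.

Besides the shell and the picture viewer there is one more tool, called after "Emit:" as name([rows], argument=value, ...), one row to a line, values as JSON. servo_tool: Moves the arm, as the interface text tells. Its arguments: {"type":"object","properties":{"series":{"type":"array"}},"required":["series"]}

```bash
mkdir -p pics; ls; python3 - <<'E'
from workcell import env, optics
import cv2,pickle
d={}
for n in("side","top"):
    s=optics.snapshot(n); d[n]=s
    cv2.imwrite(f"pics/{n}0.png",s["frame"][:,:,::-1]); print(n,s["vertical_fov"],s["cx"],s["cy"],s["dist"]);print(s["cam_to_world"])
pickle.dump(d,open("s0.pkl","wb"))
print(env.get_obs())
E
```

```text
pics
side 56.77846417476268 317.0176051681177 240.1068789066532 [-0.09420762  0.          0.          0.          0.        ]
[[-0.99455788 -0.05694234  0.08724793  0.41971009]
 [-0.10373307  0.6191764  -0.77837011  0.77780005]
 [-0.00969965 -0.78318462 -0.62171357  0.61522522]
 [ 0.          0.          0.          1.        ]]
top 45.20978637649046 321.88422026569765 241.54903183073623 [-0.09055706  0.          0.          0.          0.        ]
[[-0.01827422 -0.99352624  0.11212347  0.43336564]
 [-0.99983134  0.01795391 -0.00386593  0.06262875]
 [ 0.00182785 -0.11217521 -0.99368676  0.93137556]
 [ 0.          0.          0.          1.        ]]
{'time_s': 0.1, 'q': array([-1.38418897e+00,  2.17715024e-01,  1.61484771e+00,  1.54018843e-05,
        1.31131160e+00, -1.12201502e-01]), 'joint_velocities': array([-2.09646169e-03, -2.96100233e-03, -3.03655619e-03,  3.89976042e-06,
        5.44540510e-05,  2.52001154e-04]), 'joint_torque': array([-8.55441267e-04, -3.98076868e+01, -3.04968882e+01, -1.76170292e-04,
        4.22299316e-03,  1.43873883e-06]), 'tcp_pos': array([ 0.18387805, -0.59658197,  0.25203762]), 'eef_rot': array([ 0.56940602, -0.56830069,  0.42059386, -0.41941853]), 'ft_force': array([ 0.28021747, -0.24333854, -0.6352374 ]), 'moment': array([ 0.02140158,  0.00918546, -0.01090166]), 'grip_width': 0.08531306220887849}
```

View pics/side0.png

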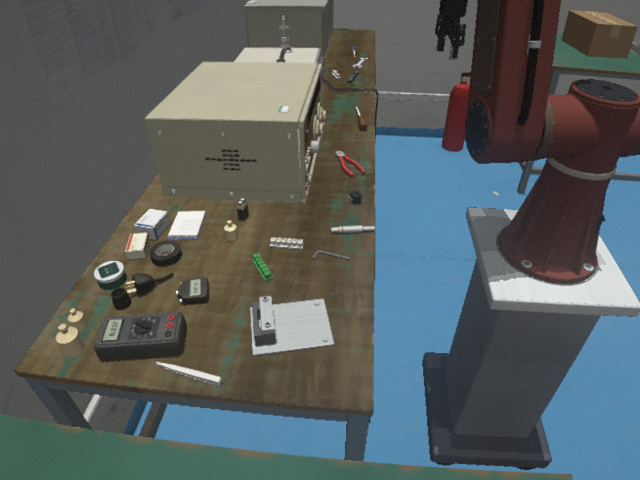

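View pics/top0.png

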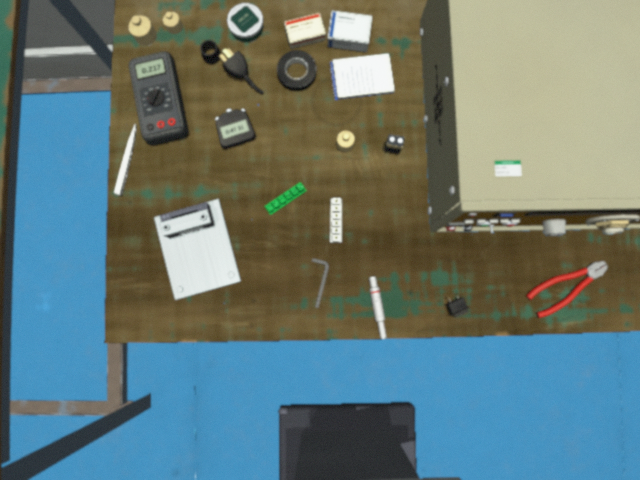

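The white terminal strip is at top (336,220) and side (287,241). Its look-alike, the green strip, is at top (286,198). The white pens at (377,307) and (125,160) have no screw blocks. The fixture is at top (198,248), with its bar at the upper (far) end. I'll measure these and check them in an enlarged crop.

```bash
cat > h.py <<'E'
import numpy as np,cv2
def K(s):
    f=240/np.tan(np.radians(s["vertical_fov"])/2)
    return np.array([[f,0,s["cx"]],[0,f,s["cy"]],[0,0,1]])
def ray(s,p):
    u=cv2.undistortPoints(np.array(p,float).reshape(-1,1,2),K(s),np.array(s["dist"])).reshape(-1,2)
    T=s["cam_to_world"]; return T[:3,3],np.c_[u,np.ones(len(u))]@T[:3,:3].T
def onz(s,p,z):
    o,d=ray(s,p); return o+d*((z-o[2])/d[:,2])[:,None]
def proj(s,P):
    T=np.linalg.inv(s["cam_to_world"])
    return cv2.projectPoints(np.array(P,float).reshape(-1,1,3),cv2.Rodrigues(T[:3,:3])[0],T[:3,3],K(s),np.array(s["dist"]))[0].reshape(-1,2)
def tri(s1,p1,s2,p2):
    a,d=ray(s1,p1);b,e=ray(s2,p2);d=d[0]/np.linalg.norm(d[0]);e=e[0]/np.linalg.norm(e[0])
    t=np.linalg.lstsq(np.c_[d,-e],b-a,rcond=None)[0]
    P,Q=a+d*t[0],b+e*t[1]; return (P+Q)/2,np.linalg.norm(P-Q)
E
python3 - <<'E'
import pickle,cv2,numpy as np
from h import *
d=pickle.load(open("s0.pkl","rb"))
T=cv2.cvtColor(d["top"]["frame"],cv2.COLOR_RGB2BGR);S=cv2.cvtColor(d["side"]["frame"],cv2.COLOR_RGB2BGR)
def up(i,x0,y0,x1,y1,w,h): return cv2.resize(i[y0:y1,x0:x1],(w,h),interpolation=cv2.INTER_CUBIC)
cv2.imwrite("pics/c_top.png",np.hstack([up(T,140,185,260,305,480,480),up(T,300,180,370,300,280,480)]))
cv2.imwrite("pics/c_side.png",np.vstack([up(S,235,285,345,365,770,560)[:,:],])) 
cv2.imwrite("pics/c_side2.png",up(S,255,225,325,260,700,350))
for n,box in(("top",(320,190,355,250)),("side",(265,230,308,252))):
    x0,y0,x1,y1=box; f=d[n]["frame"][y0:y1,x0:x1]
    hsv=cv2.cvtColor(f,cv2.COLOR_RGB2HSV)
    m=((hsv[...,2]>125)&(hsv[...,1]<70)).astype(np.uint8)
    m=cv2.morphologyEx(m,cv2.MORPH_CLOSE,np.ones((3,3)))
    c=max(cv2.findContours(m,0,2)[0],key=cv2.contourArea)
    r=cv2.minAreaRect(c); b=cv2.boxPoints(r)+[x0,y0]; print(n,r,b.round(1).tolist())
    for z in(0,0.0085,.017): 
        w=onz(d[n],b,z); print(z,w.mean(0).round(4),[ (np.linalg.norm(w[i]-w[i-1])).round(4) for i in(1,2)],np.degrees(np.arctan2(*(w[1]-w[0])[1::-1])).round(1),np.degrees(np.arctan2(*(w[2]-w[1])[1::-1])).round(1))
E
```

```text
top ((15.5, 29.5), (45.0, 13.0), 90.0) [[329.0, 197.0], [342.0, 197.0], [342.0, 242.0], [329.0, 242.0]]
0 [0.5745 0.0361 0.    ] [np.float64(0.0213), np.float64(0.0743)] -91.0 178.7
0.0085 [0.5732 0.0363 0.0085] [np.float64(0.0211), np.float64(0.0737)] -91.0 178.7
0.017 [0.5719 0.0366 0.017 ] [np.float64(0.021), np.float64(0.073)] -91.0 178.7
side ((20.814786911010742, 12.065183639526367), (33.05439758300781, 9.409937858581543), 4.573921203613281) [[269.0, 245.4], [269.7, 236.1], [302.7, 238.7], [301.9, 248.1]]
0 [0.5745 0.0206 0.    ] [np.float64(0.0336), np.float64(0.0755)] -82.1 177.9
0.0085 [0.5724 0.0311 0.0085] [np.float64(0.0332), np.float64(0.0745)] -82.1 177.9
0.017 [0.5702 0.0415 0.017 ] [np.float64(0.0327), np.float64(0.0735)] -82.1 177.9
```

View pics/c_top.png

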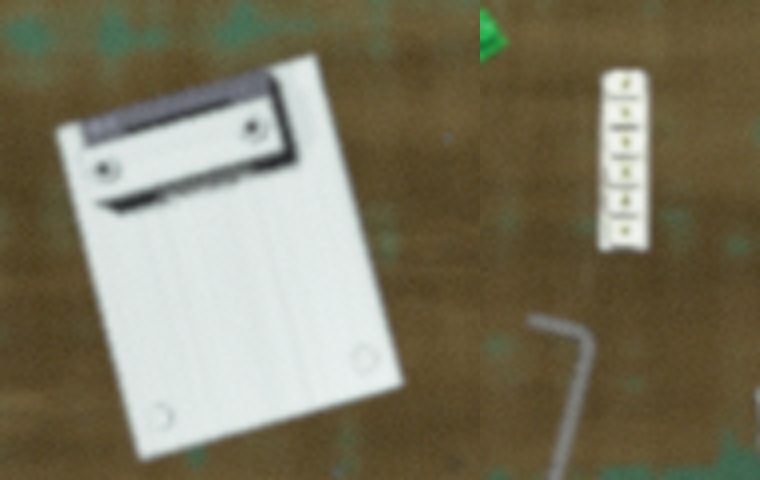

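View pics/c_side.png

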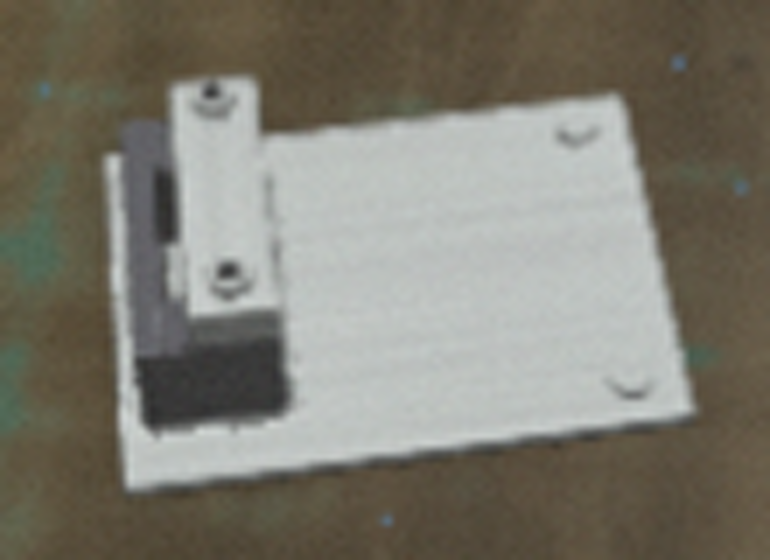

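View pics/c_side2.png

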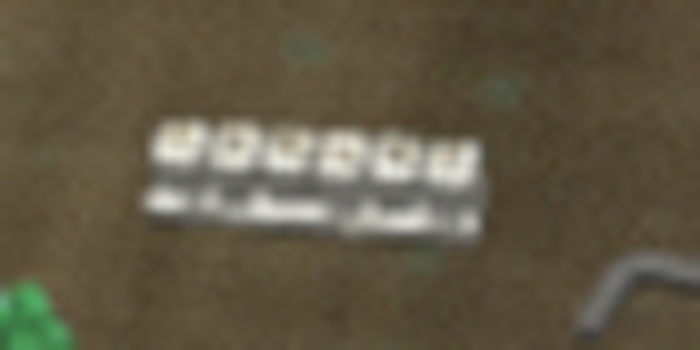

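The crops show the white strip blocks-up with six screws, at top (336,219). The fixture shows its open front toward the robot (the bare plate) and its bar at the far end. Next, the geometry.

```bash
python3 - <<'E'
import pickle
from h import *
d=pickle.load(open("s0.pkl","rb"));t,s=d["top"],d["side"]
A=tri(t,[336.75,200.75],s,[273,238.8]);B=tri(t,[336,237.5],s,[300.2,241]);print("screws",A,B)
v=A[0]-B[0];print("strip tri mid",((A[0]+B[0])/2).round(4),np.degrees(np.arctan2(v[1],v[0])))
w=onz(t,[[336.75,200.75],[336,237.5]],.016);v=w[0]-w[1];print("top only",w.mean(0).round(4),np.degrees(np.arctan2(v[1],v[0])))
# fixture corners  (x,y) body: back-right,(front-right),(front-left),(back-left)
body=np.array([[50,-55],[-90,-55],[-90,55],[50,55]])/1000
tp=[[219.25,198.75],[240.5,280.5],[175.5,300],[154.25,217]]
sp=[[250,307.1],[323.6,298.6],[334,343.9],[253.3,355]]
def fit(P):
    M,_=cv2.estimateAffinePartial2D(body.astype(np.float32),P.astype(np.float32))
    return M
for n,c,p in(("top",t,tp),("side",s,sp)):
    P=onz(c,p,.005)[:,:2]
    a=body-body.mean(0);q=P-P.mean(0)
    th=np.arctan2((a[:,0]*q[:,1]-a[:,1]*q[:,0]).sum(),(a*q).sum())
    R=np.array([[np.cos(th),-np.sin(th)],[np.sin(th),np.cos(th)]])
    o=P.mean(0)-R@body.mean(0);print(n,"fix origin",o.round(4),"yaw",np.degrees(th).round(2),"res mm",((P-(body@R.T+o))*1000).round(1).tolist())
# bar screws: top crop (105,170),(255,128) side crop(228,272),(212,97)
for a,b in(((105,170),(228,272)),((255,128),(212,97))):
    print("bar screw",tri(t,[140+a[0]/4,185+a[1]/4],s,[235+b[0]/7,285+b[1]/7]))
E
```

```text
screws (array([0.60079193, 0.03384365, 0.01775175]), np.float64(0.00251876055372045)) (array([0.54095731, 0.0363315 , 0.01796329]), np.float64(0.0031237917796259496))
strip tri mid [0.5709 0.0351 0.0179] -2.380921449686512
top only [0.5726 0.0351 0.016 ] -2.3752127949122803
top fix origin [0.5492 0.2666] yaw 14.93 res mm [[-0.3, -0.7], [0.8, 0.8], [-0.5, -0.2], [-0.0, 0.1]]
side fix origin [0.5468 0.2662] yaw 15.03 res mm [[-0.2, -0.6], [0.2, 0.6], [1.1, -0.2], [-1.1, 0.2]]
bar screw (array([0.55842575, 0.30034395, 0.04991895]), np.float64(0.001427154482523084))
bar screw (array([0.57394956, 0.24210351, 0.04794812]), np.float64(0.0016651441048834857))
```

```bash
cat > goal.py <<'E'
from workcell import env
import numpy as np,sys
from scipy.spatial.transform import Rotation as Rn
def Rcur(o): q=o["eef_rot"]; return Rn.from_quat([q[1],q[2],q[3],q[0]])
def goal(p,yaw,flip=0):
    """strip direction yaw(deg): tool y=-z world, tool x = perpendicular to strip"""
    o=env.get_obs();R=Rcur(o)
    a=np.radians(yaw);y=np.array([0,0,-1.]);x=np.array([-np.sin(a),np.cos(a),0])*(-1 if flip else 1)
    G=Rn.from_matrix(np.c_[x,y,np.cross(x,y)])
    print("t",round(o["time_s"],2),"tcp",o["tcp_pos"].round(4),"q",o["q"].round(3),"w",round(o["grip_width"],4),"F",o["ft_force"].round(1))
    print(" shift cm",(R.inv().apply(np.array(p)-o["tcp_pos"])*100).round(2),"rotvec deg",(R.inv()*G).as_rotvec(degrees=True).round(2))
if __name__=="__main__":
    a=list(map(float,sys.argv[1:])); goal(a[:3],a[3],int(a[4]) if len(a)>4 else 0)
E
python3 -c "
from goal import *
print(Rcur(env.get_obs()).as_matrix().round(3))
goal([.30,-.27,.25],-2.4,0);goal([.30,-.27,.25],-2.4,1)"
python3 - <<'E'
import pickle
from h import *
d=pickle.load(open("s0.pkl","rb"));t,s=d["top"],d["side"]
print("cabinet corner front-left bottom/ top", onz(t,[[437,230]],0), onz(t,[[462,207]],.2), onz(s,[[165,190],[303,195]],0))
print(tri(t,[462,207],s,[323,64]),tri(t,[462,207],s,[305,130]))
E
```

```text
[[ 0.294 -0.     0.956]
 [-0.956  0.002  0.294]
 [-0.002 -1.     0.   ]]
t 0.1 tcp [ 0.1839 -0.5966  0.252 ] q [-1.384  0.218  1.615  0.     1.311 -0.112] w 0.0853 F [ 0.3 -0.2 -0.6]
 shift cm [-27.79   0.27  20.71] rotvec deg [-1.9000e-01 -1.6048e+02 -1.0000e-02]
t 0.1 tcp [ 0.1839 -0.5966  0.252 ] q [-1.384  0.218  1.615  0.     1.311 -0.112] w 0.0853 F [ 0.3 -0.2 -0.6]
 shift cm [-27.79   0.27  20.71] rotvec deg [ 1.000e-02  1.952e+01 -1.300e-01]
cabinet corner front-left bottom/ top [[ 0.55406996 -0.12968307  0.        ]] [[ 0.55758624 -0.12226801  0.2       ]] [[ 0.92987799 -0.16816031  0.        ]
 [ 0.56105195 -0.17388056  0.        ]]
(array([ 0.51509094, -0.08154786,  0.36146934]), np.float64(0.02974916439070749)) (array([ 0.55039769, -0.1214514 ,  0.20397652]), np.float64(0.012873460753471476))
```

Emit:
servo_tool([
  [[-3.3, 0, 2.5, 0, 2.4, 0, 0], [-6.6, 0, 5.0, 0, 4.8, 0, 0], [-9.9, 0, 7.5, 0, 7.3, 0, 0], [-13.2, 0, 10, 0, 9.8, 0, 0], [-16.5, 0, 12.5, 0, 12.2, 0, 0], [-19.8, 0, 15, 0, 14.6, 0, 0], [-23.1, 0, 17.5, 0, 17, 0, 0], [-26.4, 0, 20, 0, 19.5, 0, 0]],
])

```text
time_s: 0.77
tcp_pos: [0.2972, -0.2833, 0.2522]
eef_rot: [0.489, -0.488, 0.512, -0.51]
ft_force: [1.2, -0.7, 0.0]
grip_width: 0.0857
```

```bash
python3 goal.py 0.552 0.036 0.13 -2.4 1
```

```text
t 0.77 tcp [ 0.2972 -0.2833  0.2522] q [-9.340e-01 -2.660e-01  2.089e+00  1.000e-03  1.322e+00  6.810e-01] w 0.0857 F [ 1.2 -0.7  0. ]
 shift cm [-32.99  12.29  24.04] rotvec deg [ 0.04 -0.15 -0.16]
```

Emit:
servo_tool([
  [[-3.8, 0, 1.5, 0, 0, 0, 0], [-7.6, 0, 3.0, 0, 0, 0, 0], [-11.4, 0, 4.5, 0, 0, 0, 0], [-15.2, 0, 6.0, 0, 0, 0, 0], [-19, 0, 7.5, 0, 0, 0, 0], [-22.8, 0, 9, 0, 0, 0, 0], [-26.6, 0, 10.5, 0, 0, 0, 0], [-30.4, 0, 12, 0, 0, 0, 0]],
])

```text
time_s: 1.43
tcp_pos: [0.4307, 0.0173, 0.2528]
eef_rot: [0.489, -0.488, 0.512, -0.51]
ft_force: [1.2, -0.7, 0.6]
grip_width: 0.0853
```

```bash
python3 goal.py 0.552 0.036 0.10 -2.4 1
```

```text
t 1.43 tcp [0.4307 0.0173 0.2528] q [-0.125 -0.217  2.048  0.003  1.311  1.49 ] w 0.0853 F [ 1.2 -0.7  0.6]
 shift cm [-2.36 15.28 12.05] rotvec deg [ 0.03 -0.12 -0.15]
```

Emit:
servo_tool([
  [[-0.5, 2.5, 2.0, 0, 0, 0, 0], [-1, 5, 4, 0, 0, 0, 0], [-1.4, 7.5, 6, 0, 0, 0, 0], [-1.8, 10, 8, 0, 0, 0, 0], [-2.1, 12.6, 10, 0, 0, 0, 0], [-2.36, 15.2, 12.05, 0, 0, 0, 0], [-2.36, 15.28, 12.05, 0, 0, 0, 0], [-2.36, 15.28, 12.05, 0, 0, 0, 0]],
])

```text
time_s: 2.1
tcp_pos: [0.5499, 0.0361, 0.0965]
eef_rot: [0.488, -0.49, 0.514, -0.508]
ft_force: [-0.3, -0.6, 0.1]
grip_width: 0.0852
```

```bash
python3 goal.py 0.552 0.036 0.026 -2.4 1; python3 - <<'E'
from workcell import optics
import cv2,numpy as np
a=optics.snapshot("side")["frame"][185:285,215:355,::-1];b=optics.snapshot("top")["frame"][150:290,270:410,::-1]
cv2.imwrite("pics/hov.png",np.vstack([cv2.resize(a,(420,300)),cv2.resize(b,(420,300*140//100*420//420))[:300]]))
E
```

```text
t 2.1 tcp [0.5499 0.0361 0.0965] q [-0.063  0.255  1.892  0.003  1.003  1.55 ] w 0.0852 F [-0.3 -0.6  0.1]
 shift cm [0.02 7.05 0.27] rotvec deg [ 0.46 -0.12 -0.15]
```

View pics/hov.png

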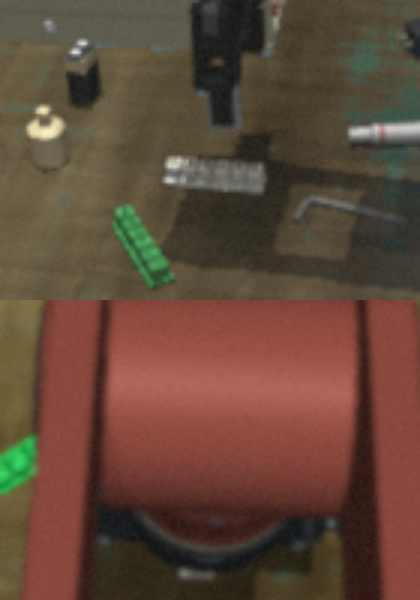

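The side view shows the open finger above the strip's near half, with the green strip clear of it. The top view is hidden by the arm. Descending.

Emit:
servo_tool([
  [[0, 2, 0.2, 0.4, 0, 0, 0], [0, 4, 0.25, 0.4, 0, 0, 0], [0, 5.5, 0.25, 0.4, 0, 0, 0], [0, 6.3, 0.25, 0.4, 0, 0, 0], [0, 6.6, 0.25, 0.4, 0, 0, 0], [0, 6.6, 0.25, 0.4, 0, 0, 0], [0, 6.6, 0.25, 0.4, 0, 0, 0]],
])

```text
time_s: 2.78
tcp_pos: [0.5552, 0.0359, 0.0361]
eef_rot: [-0.492, 0.486, -0.509, 0.513]
ft_force: [-0.3, -0.7, -0.3]
grip_width: 0.0854
```

```bash
python3 goal.py 0.552 0.036 0.026 -2.4 1
```

```text
t 2.78 tcp [0.5552 0.0359 0.0361] q [-0.063  0.355  1.905  0.003  0.873  1.55 ] w 0.0854 F [-0.3 -0.7 -0.3]
 shift cm [ 0.    1.01 -0.33] rotvec deg [-0.53 -0.13 -0.14]
```

Emit:
servo_tool([
  [[0, 0.5, -0.3, -0.5, 0, 0, 0], [0, 0.9, -0.3, -0.5, 0, 0, 0], [0, 0.9, -0.3, -0.5, 0, 0, 0], [0, 0.9, -0.3, -0.5, 0, 0, 0]],
])

```text
time_s: 3.12
tcp_pos: [0.5521, 0.036, 0.0269]
eef_rot: [0.489, -0.488, 0.512, -0.51]
ft_force: [-0.2, -0.5, -0.7]
grip_width: 0.0857
```

```bash
python3 goal.py 0.552 0.036 0.026 -2.4 1
```

```text
t 3.12 tcp [0.5521 0.036  0.0269] q [-0.063  0.37   1.907  0.003  0.865  1.55 ] w 0.0857 F [-0.2 -0.5 -0.7]
 shift cm [ 0.    0.09 -0.01] rotvec deg [ 0.   -0.13 -0.14]
```

Emit:
servo_tool([
  [[0, 0.1, 0, 0, 0, 0, 0.3], [0, 0.1, 0, 0, 0, 0, 0.6], [0, 0.1, 0, 0, 0, 0, 1], [0, 0.1, 0, 0, 0, 0, 1], [0, 0.1, 0, 0, 0, 0, 1], [0, 0.1, 0, 0, 0, 0, 1], [0, 0.1, 0, 0, 0, 0, 1], [0, 0.1, 0, 0, 0, 0, 1]],
])

```text
time_s: 3.78
tcp_pos: [0.5525, 0.036, 0.0263]
eef_rot: [0.49, -0.488, 0.511, -0.511]
ft_force: [0.5, 0.7, 1.8]
grip_width: 0.0164
```

Emit:
servo_tool([
  [[0, 0, 0, 0, 0, 0, 1], [0, -0.5, 0, 0, 0, 0, 1], [0, -1.5, 0, 0, 0, 0, 1], [0, -3, 0, 0, 0, 0, 1], [0, -4.5, 0, 0, 0, 0, 1], [0, -5, 0, 0, 0, 0, 1], [0, -5, 0, 0, 0, 0, 1]],
])

```text
time_s: 4.37
tcp_pos: [0.5543, 0.0358, 0.0787]
eef_rot: [-0.491, 0.487, -0.51, 0.512]
ft_force: [0.5, -0.1, -0.8]
grip_width: 0.0162
```

```bash
python3 goal.py 0.552 0.036 0.026 -2.4 1; python3 - <<'E'
from workcell import optics
import cv2,numpy as np
a=optics.snapshot("side")["frame"][165:285,215:355,::-1]
cv2.imwrite("pics/grip.png",cv2.resize(a,(700,600),interpolation=cv2.INTER_CUBIC))
E
```

```text
t 4.37 tcp [0.5543 0.0358 0.0787] q [-0.063  0.284  1.896  0.003  0.956  1.55 ] w 0.0162 F [ 0.5 -0.1 -0.8]
 shift cm [ 0.    5.27 -0.26] rotvec deg [-0.32 -0.13 -0.13]
```

View pics/grip.png

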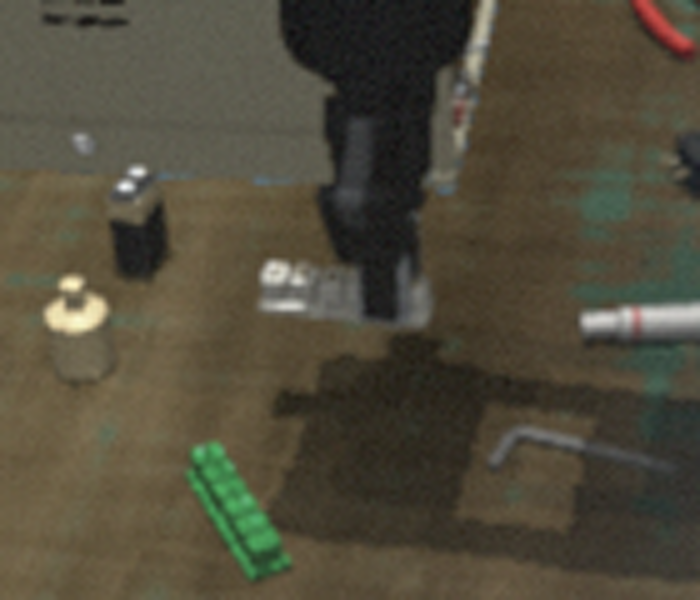

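The strip is held level across its rear third: 16 mm opening, strip at crop (258–432, 300). Moving to the front of the fixture.

```bash
python3 goal.py 0.4814 0.2485 0.085 15 1
```

```text
t 4.42 tcp [0.5533 0.0358 0.0774] q [-0.063  0.285  1.898  0.003  0.956  1.55 ] w 0.0164 F [-0.4 -0.8  0.6]
 shift cm [-20.93  -0.73  -8.12] rotvec deg [ -0.2  -17.53  -0.11]
```

Emit:
servo_tool([
  [[-2.5, -0.7, -2, 0, -2, 0, 1], [-5.5, -0.7, -4, 0, -5, 0, 1], [-9, -0.7, -6, 0, -8, 0, 1], [-12.5, -0.7, -7.5, 0, -11, 0, 1], [-16, -0.7, -8.1, 0, -14, 0, 1], [-19, -0.7, -8.1, 0, -17, 0, 1], [-20.9, -0.7, -8.1, 0, -17.5, 0, 1], [-20.9, -0.7, -8.1, 0, -17.5, 0, 1]],
])

```text
time_s: 5.08
tcp_pos: [0.4809, 0.2514, 0.0841]
eef_rot: [0.563, -0.56, 0.429, -0.43]
ft_force: [0.1, 0.0, -0.3]
grip_width: 0.0164
```

```bash
python3 goal.py 0.4814 0.2485 0.034 15 1; python3 - <<'E'
from workcell import optics
import cv2,numpy as np
a=optics.snapshot("side")["frame"][245:365,225:365,::-1]
b=optics.snapshot("top")["frame"][190:310,140:280,::-1]
cv2.imwrite("pics/pre.png",np.hstack([cv2.resize(x,(400,343),interpolation=cv2.INTER_CUBIC) for x in(a,b)]))
E
```

```text
t 5.08 tcp [0.4809 0.2514 0.0841] q [0.351 0.252 1.924 0.003 0.961 1.655] w 0.0164 F [ 0.1  0.  -0.3]
 shift cm [ 0.31  5.01 -0.05] rotvec deg [-0.22  0.21 -0.14]
```

View pics/pre.png

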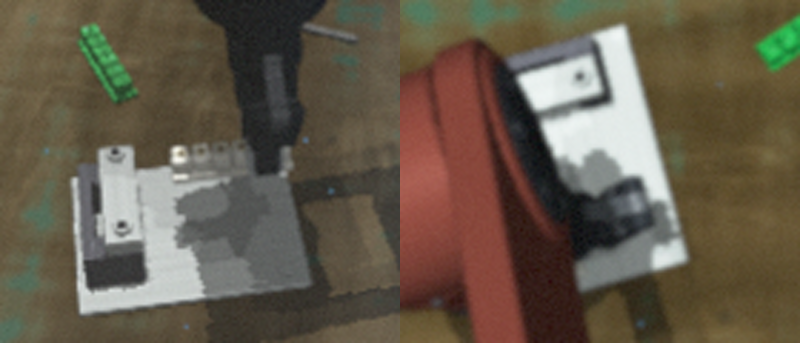

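The side view shows the strip level over the bare plate, aimed at the slot and short of the bar. Its lead end is at (175,165) and the bar at (118,200). Descending.

Emit:
servo_tool([
  [[0.2, 1.5, 0, 0, 0, 0, 1], [0.3, 3, 0, 0, 0, 0, 1], [0.3, 4.2, 0, 0, 0, 0, 1], [0.3, 4.9, 0, 0, 0, 0, 1], [0.3, 4.9, 0, 0, 0, 0, 1], [0.3, 4.9, 0, 0, 0, 0, 1]],
])

```text
time_s: 5.68
tcp_pos: [0.4811, 0.2447, 0.0341]
eef_rot: [0.561, -0.561, 0.43, -0.43]
ft_force: [0.7, 0.6, -0.2]
grip_width: 0.0164
```

```bash
python3 goal.py 0.4814 0.2485 0.034 15 1
```

```text
t 5.68 tcp [0.4811 0.2447 0.0341] q [3.400e-01 3.340e-01 1.939e+00 1.000e-03 8.680e-01 1.649e+00] w 0.0164 F [ 0.7  0.6 -0.2]
 shift cm [-0.36  0.01  0.13] rotvec deg [-0.01  0.02 -0.03]
```

Emit:
servo_tool([
  [[-0.2, 0, 0.2, 0, 0, 0, 1], [-0.3, 0, 0.5, 0, 0, 0, 1], [-0.3, 0, 1.0, 0, 0, 0, 1], [-0.3, 0, 1.6, 0, 0, 0, 1], [-0.3, 0, 2.0, 0, 0, 0, 1], [-0.3, 0, 2.0, 0, 0, 0, 1]],
])

```text
time_s: 6.18
tcp_pos: [0.5015, 0.2534, 0.0349]
eef_rot: [0.562, -0.56, 0.43, -0.431]
ft_force: [-0.1, -0.2, 0.0]
grip_width: 0.0164
```

```bash
python3 goal.py 0.5296 0.2615 0.034 15 1; python3 - <<'E'
from workcell import optics
import cv2,numpy as np
a=optics.snapshot("side")["frame"][265:365,235:355,::-1]
cv2.imwrite("pics/pre2.png",cv2.resize(a,(720,600),interpolation=cv2.INTER_CUBIC))
E
```

```text
t 6.18 tcp [0.5015 0.2534 0.0349] q [3.430e-01 3.690e-01 1.888e+00 1.000e-03 8.820e-01 1.651e+00] w 0.0164 F [-0.1 -0.2  0. ]
 shift cm [-0.06  0.09  2.93] rotvec deg [-0.15  0.01 -0.04]
```

View pics/pre2.png

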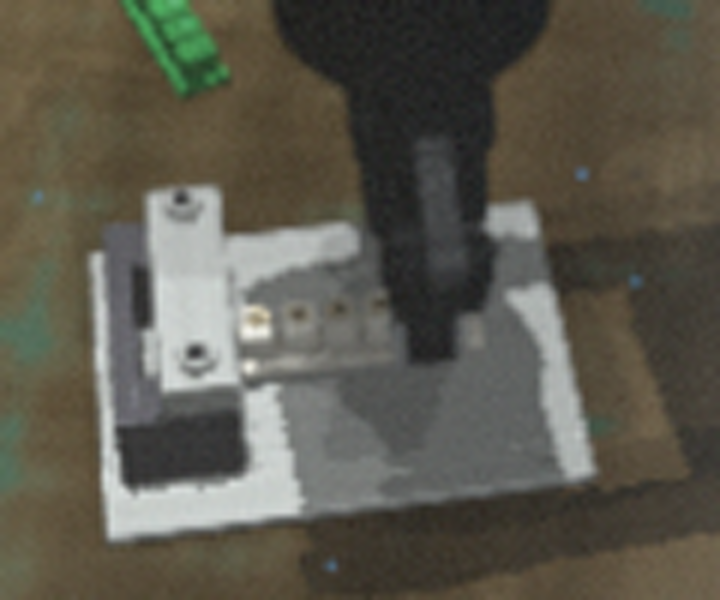

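The strip's lead end (248,340) sits right at the bar's front edge, low and in line with the slot. Sliding it in slowly.

Emit:
servo_tool([
  [[0, 0, 0.3, 0, 0, 0, 1], [0, 0.1, 0.7, 0, 0, 0, 1], [0, 0.2, 1.1, 0, 0, 0, 1], [0, 0.2, 1.5, 0, 0, 0, 1], [0, 0.2, 1.9, 0, 0, 0, 1], [0, 0.2, 2.3, 0, 0, 0, 1], [0, 0.2, 2.5, 0, 0, 0, 1], [0, 0.2, 2.5, 0, 0, 0, 1]],
])

```text
time_s: 6.9
tcp_pos: [0.5256, 0.2598, 0.0327]
eef_rot: [0.562, -0.56, 0.43, -0.431]
ft_force: [0.8, -1.3, 0.1]
grip_width: 0.0163
```

```bash
python3 goal.py 0.5296 0.2615 0.0313 15 1
```

```text
t 6.9 tcp [0.5256 0.2598 0.0327] q [3.390e-01 4.150e-01 1.828e+00 1.000e-03 8.970e-01 1.648e+00] w 0.0163 F [ 0.8 -1.3  0.1]
 shift cm [-0.06  0.15  0.43] rotvec deg [-0.12  0.01 -0.04]
```

Lower onto the plate, then feel for the stop in small steps.

Emit:
servo_tool([
  [[0, 0.05, 0.1, 0, 0, 0, 1], [0, 0.1, 0.25, 0, 0, 0, 1], [0, 0.1, 0.4, 0, 0, 0, 1], [0, 0.1, 0.4, 0, 0, 0, 1]],
])

```text
time_s: 7.23
tcp_pos: [0.5296, 0.2608, 0.0317]
eef_rot: [0.562, -0.56, 0.43, -0.431]
ft_force: [1.3, 0.8, 0.7]
grip_width: 0.0164
```

Emit:
servo_tool([
  [[0, 0, 0.1, 0, 0, 0, 1], [0, 0, 0.2, 0, 0, 0, 1], [0, 0, 0.2, 0, 0, 0, 1]],
])

```text
time_s: 7.48
tcp_pos: [0.5298, 0.2609, 0.0313]
eef_rot: [-0.56, 0.562, -0.431, 0.43]
ft_force: [-5.9, -1.1, 2.9]
grip_width: 0.0162
```

```bash
python3 goal.py 0.5296 0.2615 0.0313 15 1
```

```text
t 7.48 tcp [0.5298 0.2609 0.0313] q [3.380e-01 4.260e-01 1.814e+00 1.000e-03 9.030e-01 1.647e+00] w 0.0162 F [-5.9 -1.1  2.9]
 shift cm [-0.06 -0.   -0.  ] rotvec deg [ 0.13  0.01 -0.02]
```

The stop is reached: 6 N against the motion, at the predicted pose. Releasing and lifting.

Emit:
servo_tool([
  [[0, 0, -0.05, 0, 0, 0, 0.8], [0, 0, -0.05, 0, 0, 0, 0.6], [0, 0, -0.05, 0, 0, 0, 0.4], [0, 0, -0.05, 0, 0, 0, 0.4], [0, 0, -0.05, 0, 0, 0, 0.4], [0, 0, -0.05, 0, 0, 0, 0.4]],
])

```text
time_s: 7.98
tcp_pos: [0.5297, 0.2609, 0.0314]
eef_rot: [-0.561, 0.561, -0.431, 0.43]
ft_force: [0.5, -0.5, -0.6]
grip_width: 0.0513
```

Emit:
servo_tool([
  [[0, -1, 0, 0, 0, 0, 0.4], [0, -3, 0, 0, 0, 0, 0.4], [0, -6, 0, 0, 0, 0, 0.4], [0, -9, -2, 0, 0, 0, 0.4], [0, -12, -5, 0, 0, 0, 0.4], [0, -13, -8, 0, 0, 0, 0.4], [0, -13, -10, 0, 0, 0, 0.4], [0, -13, -10, 0, 0, 0, 0.4]],
])

```text
time_s: 8.65
tcp_pos: [0.4302, 0.2344, 0.1628]
eef_rot: [-0.561, 0.562, -0.431, 0.43]
ft_force: [0.0, 0.4, 0.2]
grip_width: 0.0513
```

```bash
python3 goal.py 0.5296 0.2615 0.0313 15 1; python3 - <<'E'
from workcell import optics
import cv2,numpy as np
a=optics.snapshot("side")["frame"][265:365,235:355,::-1]
b=optics.snapshot("top")["frame"][190:310,140:260,::-1]
cv2.imwrite("pics/end.png",np.hstack([cv2.resize(a,(450,375),interpolation=2),cv2.resize(b,(350,375),interpolation=2)]))
E
```

```text
t 8.65 tcp [0.4302 0.2344 0.1628] q [3.550e-01 3.000e-02 2.003e+00 1.000e-03 1.111e+00 1.663e+00] w 0.0513 F [0.  0.4 0.2]
 shift cm [-0.03 13.13 10.33] rotvec deg [ 0.12  0.06 -0.03]
```

View pics/end.png

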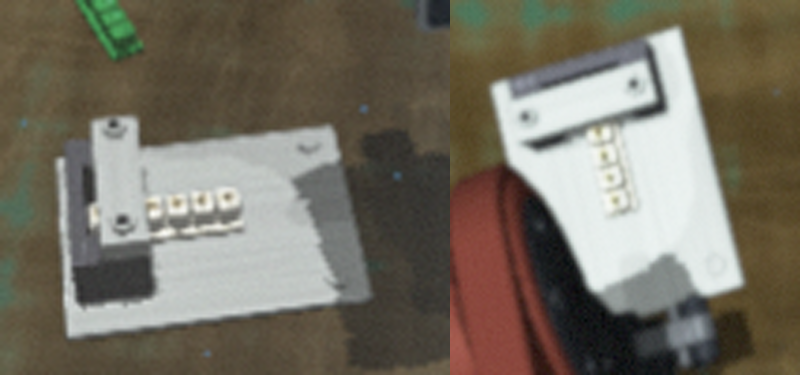

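```bash
python3 - <<'E'
import pickle
from h import *
d=pickle.load(open("s0.pkl","rb"))
w=onz(d["top"],[[191.4,233.2],[197.25,254.96]],.021)[:,:2]
a=np.radians(15);R=np.array([[np.cos(a),np.sin(a)],[-np.sin(a),np.cos(a)]])
print(((w-[.548,.2664])@R.T*1000).round(1))
w=onz(d["side"],[[235+229/3.75,265+196/3.75],[235+153/3.75,265+205/3.75]],.021)[:,:2]
print(((w-[.548,.2664])@R.T*1000).round(1))
E
```

```text
[[  5.4  -0.4]
 [-31.   -0.6]]
[[-32.4  -2.2]
 [  3.6  -2.4]]
```

```bash
python3 -c "
from workcell import env
print(env.close_job())"
```

```text
the job is handed in; nothing more can be done
None
```

I gripped the white terminal strip across its trailing half and slid it under the bar until it met the back stop, at about 6 N and the predicted pose. I then released it, moved the arm well clear and handed the job in at about 8.7 s.

- **Position:** both pictures put the strip's centre 1–2.5 mm short of fully home by the camera measurement. It is 0.5–2.3 mm off the centre line, and the two cameras differ by about 2 mm, as their calibration allows.
- **Lie:** it is within about 1° of the slot direction. By eye it lies flat and screws up, with its rear end in front of the bar.
- **Contact:** the tool force read about zero after release, so the robot touches nothing. No check failed.

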